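# Index the sample carousel under the level sensor

## Task

The red-capped bottle has to be measured next. First turn the carousel by its posts, with all four bottles left in their pockets, until the red-capped bottle rests in the detent at the index position by the rail; then loosen the red clamp bar (turn it nearly to its stop across the rail), slide the sensor carriage fully in until it stops over that bottle, and tighten the clamp bar again, fully back in line with the rail. Leave everything else on the bench where it stands.

Things in the scene. Friction and masses are not known exactly. Their poses are not given: they have to be found in the camera images.
- station: the fixed sampling station: an aluminium base plate 230 x 620 mm, 12 mm thick, lying on the bench, with the carousel on its +y end and a guide rail along its y axis on the other end. Origin on the bench top on the centre line of the rail; its y axis runs along the rail towards the carousel, whose axis is at (0, 130 mm); z up
- carousel (a joint): rad turned by the carousel since the start (starts at 0; anticlockwise from above is +). White platter, 230 mm diameter, top 42 mm above the bench, four pockets 70 mm from the axis, 90 degrees apart. A spring detent holds it where a pocket is exactly at the index position; it pulls in from about 0.12 rad, some 4 N at a post to enter or leave. May start up to 0.3 rad off a detent; stops at +-3.4
- hub (a point): centre of the carousel's platter top, on its axis; turns with it (x and y axes point at pockets, z up)
- index (a point): fixed point at the index position (sensing position) of the station, on the pocket floor at the carousel's side next to the rail, 70 mm from the carousel's axis towards -y of the station; a small yellow mark on the base plate lies just outside it
- carriage (a joint): position of the blue carriage along the rail, m: 0 fully withdrawn, grows towards the carousel, 0.140 fully in against the end stop, where the sensor stands over the index position. Block 80 x 170 x 40 mm, its top 123 mm above the bench; some 3 N to slide it when free
- push_handle (a point): centre of the top of the carriage's black upright handle: a plate 50 mm across the rail, 16 mm along the rail (grasp it across those 16 mm), free height 78 mm, top 200 mm above the bench
- sensor_tip (a point): lower end of the white sensor head (42 mm diameter) at the end of the carriage's arm, 126 mm above the bench, 110 mm from the handle towards the carousel
- clamp (a joint): angle of the red clamp bar on the carriage about its vertical axis, rad: 0 = tight (bar lies along the rail, the carriage cannot be slid), grows anticlockwise seen from above; it loosens gradually, fully loose from about 0.95, stop at 1.45 (bar across the rail). Stays where it is left
- clamp_bar (a point): centre of the top of the red clamp bar, on its axis: bar 74 mm long, 18 mm wide, 32 mm high, top 200 mm above the bench, 105 mm from the handle; the point's y axis lies along the bar
- post0 (a point): centre of the top of one of the carousel's four black turning posts: grip 22 mm diameter and 45 mm high, top 145 mm above the bench, 88 mm from the carousel's axis, midway between two pockets
- post1 (a point): centre of the top of one of the carousel's four black turning posts: grip 22 mm diameter and 45 mm high, top 145 mm above the bench, 88 mm from the carousel's axis, midway between two pockets
- post2 (a point): centre of the top of one of the carousel's four black turning posts: grip 22 mm diameter and 45 mm high, top 145 mm above the bench, 88 mm from the carousel's axis, midway between two pockets
- post3 (a point): centre of the top of one of the carousel's four black turning posts: grip 22 mm diameter and 45 mm high, top 145 mm above the bench, 88 mm from the carousel's axis, midway between two pockets
- bottle_red: sample bottle of amber glass, 48 mm diameter, 74 mm tall, with a red cap 38 mm wide; stands in one of the carousel's square pockets (4 mm above the platter's top, pocket walls 18 mm high); origin at the centre of its underside
- bottle_blue: sample bottle of amber glass, 48 mm diameter, 74 mm tall, with a blue cap 38 mm wide; stands in one of the carousel's square pockets (4 mm above the platter's top, pocket walls 18 mm high); origin at the centre of its underside
- bottle_white: sample bottle of amber glass, 48 mm diameter, 74 mm tall, with a white cap 38 mm wide; stands in one of the carousel's square pockets (4 mm above the platter's top, pocket walls 18 mm high); origin at the centre of its underside
- bottle_yellow: sample bottle of amber glass, 48 mm diameter, 74 mm tall, with a yellow cap 38 mm wide; stands in one of the carousel's square pockets (4 mm above the platter's top, pocket walls 18 mm high); origin at the centre of its underside
- wash_orange: bystander, to be left alone: white wash bottle with orange cap and spout, 68 mm diameter, 210 mm tall; origin at the centre of its underside
- wash_green: bystander, to be left alone: white wash bottle with green cap and spout, 68 mm diameter, 210 mm tall; origin at the centre of its underside
- wrench: bystander, to be left alone: steel wrench, 190 mm long, lying; origin at the centre of its underside
- beaker: bystander, to be left alone: glass beaker, 80 mm diameter, 100 mm tall; origin at the centre of its underside
- tray: bystander, to be left alone: blue plastic tray 160 x 110 x 35 mm; origin at the centre of its underside
- fitting: bystander, to be left alone: brass fitting, 40 mm diameter, 70 mm tall; origin at the centre of its underside
Things that resemble listed ones, but are neither listed nor needed, are in the scene too. Leave any green or pink look-alike of the bottle_blue alone. Leave any turquoise look-alike of the bottle_yellow alone.

How it is judged (in metres and radians):
On the way, in this order (a step that is already met when the one before it is completed fails the run):
1. the red-capped bottle is turned to the index position and rests there in the detent (horizontal distance between bottle_red and index below 0.007 m and velocity of joint carousel between -0.1 and 0.1 rad/s), for 0.3 s.
2. the clamp bar is loosened (beyond 1.0 rad) (value of joint clamp above 1 rad), for 0.1 s.
3. the carriage is slid fully in, over the bottle (value of joint carriage above 0.134 m), for 0.2 s.
At the end, for the whole second after the job is handed in: The red-capped bottle stands within 7 mm of the index position, the sensor tip is over it within 12 mm, the carriage is fully in (beyond 134 mm), the clamp bar is tight (below 0.2 rad), all four bottles stand upright (within 0.1 rad) in their pockets, and carousel and carriage are at rest (horizontal distance between bottle_red and index below 0.007 m and horizontal distance between sensor_tip and bottle_red below 0.012 m and value of joint carriage above 0.134 m and value of joint clamp below 0.2 rad and velocity of joint carousel between -0.05 and 0.05 rad/s and velocity of joint carriage between -0.01 and 0.01 m/s and angle between each of bottle_red, bottle_blue, bottle_white, bottle_yellow's own z axis and vertical below 0.1 rad and z of each of bottle_red, bottle_blue, bottle_white, bottle_yellow in the frame of hub below 0.009 m); the robot touches nothing.
It fails at once if a bottle is lifted out of its pocket or tipped (z of any of bottle_red, bottle_blue, bottle_white, bottle_yellow in the frame of hub above 0.022 m or angle between any of bottle_red, bottle_blue, bottle_white, bottle_yellow's own z axis and vertical above 0.5 rad).
It fails at once if a bystander on the bench is moved by more than 30 mm (distance of any of wash_orange, wash_green, wrench, beaker, tray, fitting from where it was at the start of the episode above 0.03 m).
It also fails if it takes over 72 s, if anything falls off the work surface, if the arm or the gripper's body presses on something with over 40 N, if the wrist force passes 120 N, or if a joint passes its speed limit or range.

## Robot

A 7-joint arm with a two-finger parallel gripper is mounted at the origin on the work surface. World frame = base frame: x ahead of the robot, y to its left, z up, the work surface at z = 0. Lengths are in mm, angles in rad, forces in N, time in s.
With the tool pointing down it reaches from about 400 to 875 mm from the base axis. Payload 4.4 kg.
Tool frame: the origin (TCP) lies at the very end of the fingers, on their centre line; the grasp point (between the pads) lies 19 mm behind it (ctrl.grasp_offset is the distance from the TCP to the grasp point, in mm); z points along the fingers, y is the line along which they close (so a half turn about z gives the same grasp; the last joint's range is limited). The gripper opens to 85 mm and grips with 20 to 120 N. Pads are 22 mm wide; open, the fingers measure 114 mm over their backs; the gripper's body (76 mm by 85 mm) begins 54 mm behind the grasp point. The pads swing forward as they close: fully open they stand 13 mm farther back than shut.
Start: joints at [-1.295, 0.628, 0.038, 1.517, -0.027, 0.996, -0.02], TCP at [217.846, 612.422, 231.313] pointing down, gripper open.
Joint ranges: [-3.06, 3.06], [-0.37, 2.12], [-1.25, 1.32], [0.18, 2.47], [-1.1, 4.24], [0.23, 1.98], [-2.94, 2.94]. Speed limits (rad/s): [2.57, 2.57, 3.14, 3.14, 3.14, 3.14, 3.14].

## Interface

Orientations are given as [roll, pitch, yaw] about the fixed x, y, z axes, in that order (R = Rz(yaw) Ry(pitch) Rx(roll)).
In Python, from cell import status, cams, ctrl gives the robot as it stands.
- The arm moves only by the tool move_arm, never from a script. Its argument "plan" is a list of rows, each a list of 3 entries, a list of its own where there are three numbers: the shift along the world's x, y, z in mm, then the turn, a rotation vector about the world's x, y, z in degrees, then the opening, from 0 (shut) to 1 (fully open). In form: [[[x, y, z], [wx, wy, wz], gripper], ...]. A call has 1 to 10 rows; each row shifts and turns the commanded pose from where the row before left it; what a row does not reach is not made up. A row lasts 1/8 s, in which the tool goes at most 62.5 mm and 10.7 degrees, less where a joint would pass 70% of its speed; a pose out of reach is approached as far as the arm can. A call with a gripper value outside its range is refused whole. The fingers move at their own pace and stop on an object; the grip force is fixed at half the most. Time passes only in rows, so rows that do not move let the fingers close. It gives the time, the measured TCP pose, the force, the opening and the grip force at its end, in the units of the state.
- status.read_state(): the state, without advancing time (a new reading comes with each control period).
- cams.get_image(name): name is "scene" or "top" or "wrist"; returns the picture (384x512x3 uint8, blue, green, red); there is no depth.
- cams.camera_params(name): a dict with "K" (3x3 intrinsics, pixels), "pose" (4x4, takes a point from camera to world coordinates); the wrist camera has in their place "tool_from_camera" (4x4, takes a point from camera to tool coordinates, whose origin is the TCP and whose axes are the flange's). Camera axes: x right, y down, z forward; pixel columns grow to the right and rows downward; lengths in mm; the calibration is good to about 2 mm. A picture is of the moment at which its call begins: read the wrist's pose just before it. camera_params takes no time and is no camera call.
- ctrl.finish_job(): hands the job in; it is judged then, once.
The state is a dict: "clock": time; "qpos": joint angles; "qd": joint speeds; "tau": joint torques, N m; "eef_pos": TCP position; "tool_rot": TCP orientation; "force": force on the tool from outside, world axes, zero at the start; "torque": the same for the moment, N m; "width": finger opening in mm; "gripper_force": force on a finger pad.
Only numpy, scipy, OpenCV 4.12 (cv2) and the standard library are available. Lean on these libraries where they do the work, as an engineer would, in place of code of your own. Each camera call takes 0.05 s, during which the arm holds its last target. There are 200 camera calls.

## Working session

There is one attempt and no reset: what is moved stays moved. The work goes in short steps, Python scripts to look and compute and a tool call to move; the robot and the scene stay as the last step left them, time stands still between calls to the robot, and variables do not carry over. Pictures are saved under pics/ and viewed, at most 10 in all, crops included, and the job is handed in when it is done.

Besides the shell and the picture viewer there is one more tool, called after ">>>" as name([rows], argument=value, ...), one row to a line, values as JSON. move_arm: Moves the arm, as the interface text tells. Its arguments: {"type":"object","properties":{"plan":{"type":"array","items":{"type":"array"}}},"required":["plan"]}

```bash
mkdir -p pics; ls
python3 - <<'E'
from cell import status,cams,ctrl
import cv2,numpy as np
s=status.read_state();print(s['clock'],s['eef_pos'],s['tool_rot'],s['width'])
for n in('top','scene'):
    cv2.imwrite(f'pics/{n}0.png',cams.get_image(n)); p=cams.camera_params(n);print(n,np.round(p['K'],1).tolist(),np.round(p['pose'],3).tolist())
print(np.round(cams.camera_params('wrist')['tool_from_camera'],3).tolist())
E
```

```text
pics
0.0 [217.62404787 611.78551442 230.38461294] [-3.13964558e+00  4.09829371e-05  2.79980736e+00] 85.48043327458285
top [[379.5, 0.0, 259.1], [0.0, 379.5, 187.7], [0.0, 0.0, 1.0]] [[0.011, -0.985, 0.173, 391.555], [-1.0, -0.011, 0.0, -19.862], [0.002, -0.173, -0.985, 1272.572], [0.0, 0.0, 0.0, 1.0]]
scene [[414.2, 0.0, 261.8], [0.0, 414.2, 187.1], [0.0, 0.0, 1.0]] [[0.544, 0.582, -0.604, 1391.276], [0.839, -0.369, 0.401, -569.308], [0.011, -0.725, -0.689, 1028.894], [0.0, 0.0, 0.0, 1.0]]
[[-0.001, -0.965, -0.263, 66.977], [1.0, -0.0, -0.001, -0.901], [0.001, -0.263, 0.965, -141.932], [0.0, 0.0, 0.0, 1.0]]
```

View pics/top0.png

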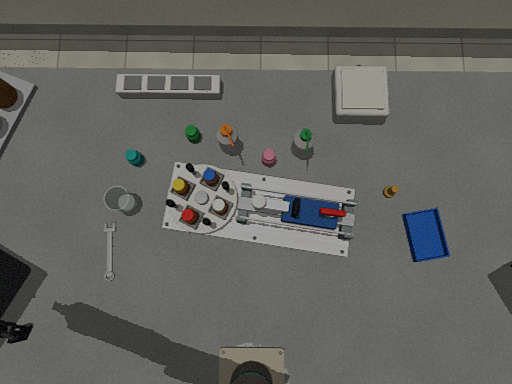

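View pics/scene0.png

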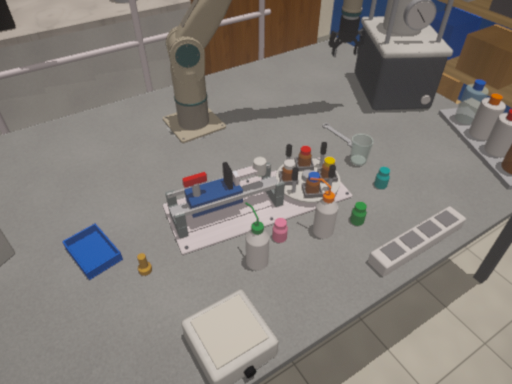

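The top view shows the carousel near (202,198) with red at (189,215), yellow (180,186), blue (210,176), white (220,207), and the clamp bar at (332,212). I'll zoom in for precise pixels.

```bash
cat > h.py <<'E'
from cell import status,cams,ctrl
import cv2,numpy as np
from scipy.spatial.transform import Rotation as R
def ray(K,T,uv,z):
    d=T[:3,:3]@np.linalg.solve(K,[*uv,1.]); o=T[:3,3]; return (o+d*(z-o[2])/d[2])[:2]
def px(n,uv,z):
    p=cams.camera_params(n); return ray(np.array(p['K']),np.array(p['pose']),uv,z)
def wristT():
    s=status.read_state(); p=cams.camera_params('wrist'); T=np.eye(4)
    T[:3,:3]=R.from_euler('xyz',s['tool_rot']).as_matrix(); T[:3,3]=s['eef_pos']
    return np.array(p['K']),T@np.array(p['tool_from_camera'])
E
python3 - <<'E'
import cv2
im=cv2.imread('pics/top0.png')[145:270,160:360]
cv2.imwrite('pics/top0c.png',cv2.resize(im,None,fx=4,fy=4,interpolation=cv2.INTER_CUBIC))
E
```

```text
(no output)
```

View pics/top0c.png

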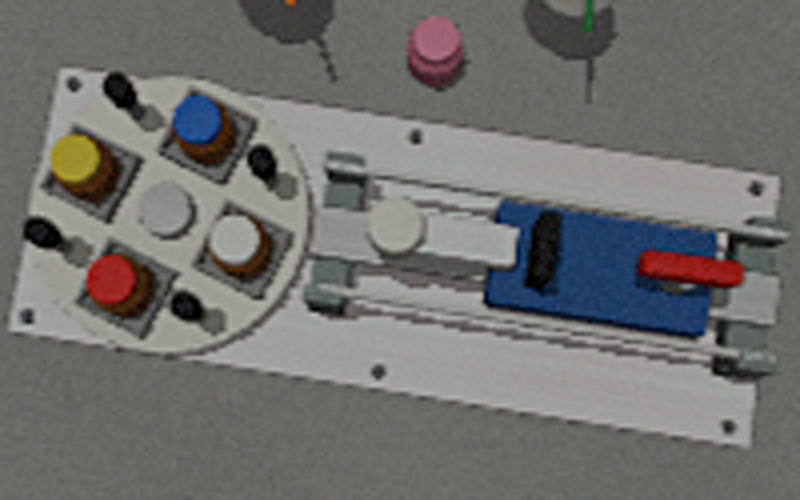

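Crop (×4, offset 160,145): caps are blue (197,117), yellow (74,158), red (111,278) and white (234,237). Post tops are (116,86), (260,158), (184,303) and (38,231), the handle is (544,240), and the bar runs (640,262)-(742,273).

Run:
```python
from h import *
f=lambda c,z:px('top',(160+(c[0]-1.5)/4,145+(c[1]-1.5)/4),z)
cor=np.array([f(c,12) for c in[(62,68),(778,178),(748,445),(10,330)]])
print('corners',cor.round().tolist(),np.linalg.norm(np.diff(cor,axis=0),axis=1).round())
caps={k:f(c,120) for k,c in dict(blue=(197,117),yellow=(74,158),red=(111,278),white=(234,237)).items()}
ctr=np.mean(list(caps.values()),axis=0)
posts=[f(c,145) for c in[(116,86),(260,158),(184,303),(38,231)]]
ctr2=np.mean(posts,axis=0)
print('ctr',ctr,ctr2)
for k,v in caps.items():print(k,v.round(),np.linalg.norm(v-ctr),np.degrees(np.arctan2(*(v-ctr)[::-1])))
for v in posts:print('post',v.round(),np.linalg.norm(v-ctr2),np.degrees(np.arctan2(*(v-ctr2)[::-1])))
h=f((544,240),200);s=f((397,222),150);b0=f((640,262),200);b1=f((742,273),200);b=(b0+b1)/2
print('handle',h,'bar',b0,b1,b,'hb',np.linalg.norm(h-b))
yax=(cor[0]+cor[3]-cor[1]-cor[2]);print('rail dir deg',np.degrees(np.arctan2(yax[1],yax[0])),np.degrees(np.arctan2(*(h-b)[::-1])),np.degrees(np.arctan2(*(ctr-h)[::-1])))
print(status.read_state()['clock'])
```

```text
corners [[700.0, 268.0], [611.0, -340.0], [389.0, -308.0], [477.0, 300.0]] [614. 224. 614.]
ctr [572.2615434  167.51266417] [570.80986312 166.92341415]
blue [635. 137.] 70.34526492331052 -26.056902296229023
yellow [602. 230.] 69.62478684499892 64.65292073159812
red [510. 198.] 69.69093185864965 154.19653897646316
white [542. 105.] 69.31148575606879 -115.88535145774541
post [654. 196.] 87.63647363742145 19.165853201687824
post [599.  85.] 87.05382016480846 -71.05826671334295
post [489. 138.] 86.7895033003417 -160.61436329014685
post [542. 249.] 87.38754444708162 109.49832768646269
handle [ 531.84884941 -124.226107  ] bar [ 516.86129545 -192.3216716 ] [ 509.81689106 -264.56414848] [ 513.33909326 -228.44291004] hb 105.84778273257352
rail dir deg 81.78700593019246 79.92882211610362 82.11337382989187
0.1
```

>>> move_arm([
  [[32,-36,2],[0,0,-5.1],0.5],
  [[32,-36,2],[0,0,-5.1],0.5],
  [[32,-36,2],[0,0,-5.1],0.5],
  [[32,-36,2],[0,0,-5.1],0.5],
  [[33,-37,0],[0,0,-5.1],0.5],
  [[33,-37,0],[0,0,-5.1],0.5],
  [[33,-37,0],[0,0,-5.1],0.5],
  [[33,-37,0],[0,0,-5.1],0.5],
  [[32,-36,0],[0,0,-5.1],0.5],
  [[32,-35,0],[0,0,-5],0.5],
])

```text
clock: 1.35
eef_pos: [542.5, 248.1, 239.0]
tool_rot: [-3.141, -0.0, 1.909]
force: [0.2, -0.2, 0.1]
width: 42.5
gripper_force: 0.0
```

>>> move_arm([
  [[0,0,0],[0,0,0],0.5],
  [[0,0,0],[0,0,0],0.5],
])

```text
clock: 1.6
eef_pos: [541.1, 250.0, 238.8]
tool_rot: [-3.14, -0.001, 1.912]
force: [-0.7, 0.7, 0.6]
width: 42.9
gripper_force: 0.0
```

Run:
```python
from h import *
K,T=wristT(); im=cams.get_image('wrist'); cv2.imwrite('pics/w1.png',im)
s=status.read_state();print(s['eef_pos'],np.degrees(s['tool_rot']),s['qpos'],s['width'])
np.savez('w1.npz',K=K,T=T)
p=np.linalg.solve(T,[542,249,145,1])[:3];print('expect post',(K@p/p[2])[:2])
```

```text
[540.71373236 250.7508074  238.88070091] [-1.79929637e+02 -6.65376905e-02  1.09637761e+02] [-0.66407307  0.55657694  0.29063459  1.66999426 -0.18959575  0.94382191
  0.03966415] 42.79571514381868
expect post [257.55764862 191.8050632 ]
```

View pics/w1.png

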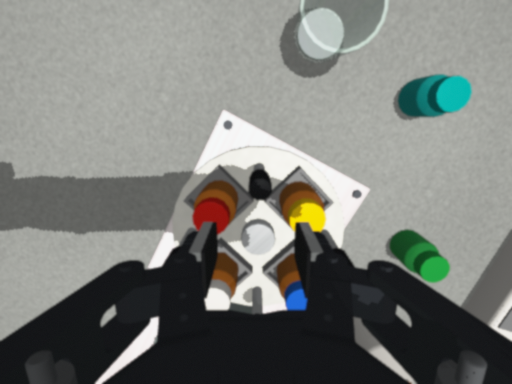

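The wrist view shows the post top at about (260,190), against a prediction of (258,192), centred between red (212,215) and yellow (305,216). I'll descend and grip.

>>> move_arm([
  [[1,-2,-45],[0,0,0],0.5],
  [[0,0,-45],[0,0,0],0.5],
  [[0,0,-32],[0,0,0],0.5],
  [[0,0,0],[0,0,0],0.5],
  [[0,0,0],[0,0,0],0.0],
  [[0,0,0],[0,0,0],0.0],
  [[0,0,0],[0,0,0],0.0],
  [[0,0,0],[0,0,0],0.0],
  [[0,0,0],[0,0,0],0.0],
])

```text
clock: 2.78
eef_pos: [544.5, 249.2, 119.0]
tool_rot: [3.137, -0.002, 1.912]
force: [2.7, 5.0, 4.3]
width: 19.8
gripper_force: 59.6
```

Run:
```python
import numpy as np
# arc about C, radius from posts: +107.6 deg from 109.4 in steps
a0=109.4;C=np.array([571.5,167.2])
n=18;A=np.radians(a0+np.linspace(0,107.6,n+1));P=C+87.8*np.c_[np.cos(A),np.sin(A)]
Q=np.round(P);print(Q[0],Q[-1],np.diff(Q,axis=0).astype(int).tolist(),107.6/n)
```

```text
[542. 250.] [501. 114.] [[-8, -3], [-8, -5], [-8, -5], [-7, -6], [-6, -7], [-6, -7], [-4, -8], [-4, -8], [-4, -8], [-2, -9], [-1, -9], [0, -10], [0, -9], [2, -9], [3, -8], [3, -9], [4, -8], [5, -8]] 5.977777777777778
```

>>> move_arm([
  [[-8,-3,0],[0,0,6],0],
  [[-8,-5,0],[0,0,6],0],
  [[-8,-5,0],[0,0,6],0],
  [[-7,-6,0],[0,0,6],0],
  [[-6,-7,0],[0,0,6],0],
  [[-6,-7,0],[0,0,6],0],
  [[-4,-8,0],[0,0,6],0],
  [[-4,-8,0],[0,0,6],0],
  [[-4,-8,0],[0,0,6],0],
  [[0,0,0],[0,0,0],0],
])

```text
clock: 4.03
eef_pos: [490.7, 191.4, 119.0]
tool_rot: [3.137, 0.006, 2.857]
force: [5.3, 4.5, 2.2]
width: 20.2
gripper_force: 59.8
```

>>> move_arm([
  [[-2,-9,0],[0,0,6],0],
  [[-1,-9,0],[0,0,6],0],
  [[0,-10,0],[0,0,6],0],
  [[0,-9,0],[0,0,6],0],
  [[2,-9,0],[0,0,6],0],
  [[3,-8,0],[0,0,6],0],
  [[3,-9,0],[0,0,6],0],
  [[4,-8,0],[0,0,6],0],
  [[5,-8,0],[0,0,5.6],0],
  [[0,0,0],[0,0,0],0],
])

```text
clock: 5.28
eef_pos: [506.0, 116.5, 119.1]
tool_rot: [3.141, 0.013, -2.489]
force: [6.4, 10.9, 0.9]
width: 20.0
gripper_force: 59.6
```

>>> move_arm([
  [[0,0,0],[0,0,0],0.5],
  [[0,0,0],[0,0,0],0.5],
  [[0,0,0],[0,0,0],0.5],
  [[0,0,50],[0,0,0],0.5],
  [[0,0,50],[0,0,0],0.5],
  [[-40,20,40],[0,0,0],0.5],
  [[-40,20,0],[0,0,0],0.5],
  [[0,0,0],[0,0,0],0.5],
])

```text
clock: 6.28
eef_pos: [418.9, 152.2, 257.9]
tool_rot: [-3.141, -0.001, -2.49]
force: [0.7, 0.0, -0.4]
width: 42.8
gripper_force: 0.0
```

Run:
```python
from h import *
im=cams.get_image('top'); cv2.imwrite('pics/top1.png',im)
cv2.imwrite('pics/top1c.png',cv2.resize(im[145:270,160:360],None,fx=4,fy=4,interpolation=cv2.INTER_CUBIC))
s=status.read_state();print(s['eef_pos'],np.degrees(s['tool_rot']),s['qpos'])
```

```text
[420.86799782 151.30901342 257.65331391] [-1.79941641e+02 -2.39591865e-02 -1.42777034e+02] [-0.06733331  0.33019741 -0.44712333  2.01160338  0.19090761  0.83962786
  1.59890117]
```

View pics/top1c.png

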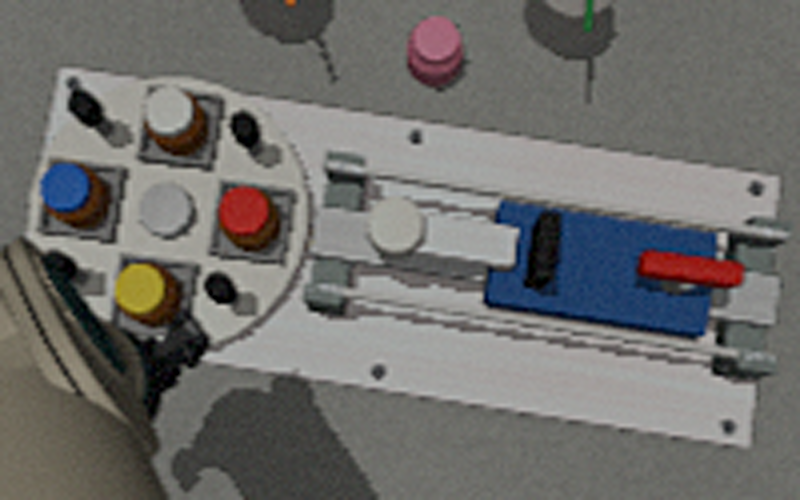

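Run:
```python
from h import *
f=lambda c,z:px('top',(160+(c[0]-1.5)/4,145+(c[1]-1.5)/4),z)
C=[571.8,167.2]
for c in[(245,211),(66,187),(170,112),(140,289)]:
    v=f(c,120)-C;print(v+C,np.linalg.norm(v),np.degrees(np.arctan2(v[1],v[0])))
```

```text
[562.19420466  97.30959046] 70.54743545935005 -97.82574875115405
[579.3231918  235.50461797] 68.71767786307386 83.71467569645493
[639.18580714 157.69416511] 68.05297863172397 -8.02949531797806
[501.37616771 175.44033775] 70.90429691346282 173.32613209901933
```

>>> move_arm([
  [[7,-27,3],[0,0,-9.7],0.5],
  [[7,-27,0],[0,0,-9.7],0.5],
  [[7,-27,0],[0,0,-9.7],0.5],
  [[7,-27,0],[0,0,-9.7],0.5],
  [[7,-27,0],[0,0,-9.7],0.5],
  [[7,-27,0],[0,0,-9.7],0.5],
  [[7,-27,0],[0,0,-9.7],0.5],
])

```text
clock: 7.2
eef_pos: [471.4, -39.9, 259.8]
tool_rot: [-3.14, -0.0, 2.597]
force: [0.5, -0.4, 0.7]
width: 42.7
gripper_force: 0.0
```

>>> move_arm([
  [[7,-27,0],[0,0,-9.7],0.5],
  [[7,-27,0],[0,0,-9.7],0.5],
  [[7,-27,0],[0,0,-9.7],0.5],
  [[6,-27,0],[0,0,-9.7],0.5],
  [[6,-27,0],[0,0,-9.7],0.5],
  [[6,-27,0],[0,0,-9.7],0.5],
  [[6,-28,0],[0,0,-9.2],0.5],
  [[0,0,0],[0,0,0],0.5],
  [[0,0,0],[0,0,0],0.5],
])

```text
clock: 8.32
eef_pos: [515.5, -227.6, 259.6]
tool_rot: [-3.14, -0.0, 1.429]
force: [-0.2, -0.3, 0.1]
width: 43.1
gripper_force: 0.0
```

Run:
```python
from h import *
K,T=wristT(); im=cams.get_image('wrist'); cv2.imwrite('pics/w2.png',im)
s=status.read_state();print(s['eef_pos'],np.degrees(s['tool_rot']),s['qpos'],s['width'])
# red pixels: bar
hsv=cv2.cvtColor(im,cv2.COLOR_BGR2HSV);m=(((hsv[...,0]<8)|(hsv[...,0]>172))&(hsv[...,1]>150)&(hsv[...,2]>60)).astype(np.uint8)
n,l,st,c=cv2.connectedComponentsWithStats(m)
for i in range(1,n):
    if st[i,4]>100:
        cs=cv2.findContours((l==i).astype(np.uint8),0,1)[0][0];b=cv2.boxPoints(cv2.minAreaRect(cs))
        w=np.array([ray(K,T,p,200) for p in b]);print(st[i],w.round(1).tolist(),w.mean(0))
```

```text
[ 515.65402625 -227.01361286  259.80298802] [-1.79931720e+02 -3.57498332e-02  8.19050599e+01] [ 0.21074948  0.48040747  0.2319522   1.73200774 -0.13172971  0.94567452
  0.35347077] 42.738669309599295
[ 243  155   23   91 1866] [[510.7, -190.4], [526.6, -192.7], [517.0, -264.5], [499.5, -262.1]] [ 513.45758784 -227.43847037]
```

View pics/w2.png

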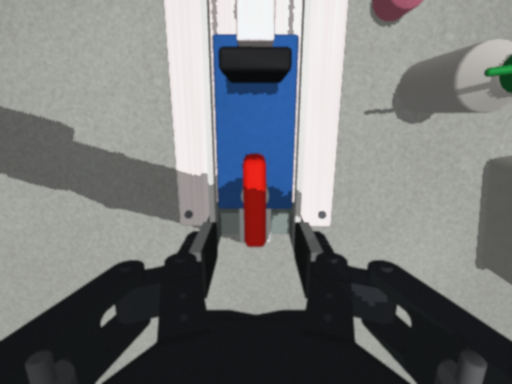

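The bar lies at (255,155)-(255,245), centred between the fingers and along the rail. I'll descend, grip and turn it.

>>> move_arm([
  [[-1,0,-45],[0,0,0],0.5],
  [[0,0,-41],[0,0,0],0.5],
  [[0,0,0],[0,0,0],0.5],
  [[0,0,0],[0,0,0],0],
  [[0,0,0],[0,0,0],0],
  [[0,0,0],[0,0,0],0],
  [[0,0,0],[0,0,0],0],
  [[0,0,0],[0,0,0],0],
])

```text
clock: 9.38
eef_pos: [514.6, -227.6, 176.2]
tool_rot: [3.141, 0.0, 1.429]
force: [-4.6, 1.2, 6.9]
width: 16.9
gripper_force: 60.0
```

>>> move_arm([
  [[0,0,0],[0,0,7],0],
  [[0,0,0],[0,0,8],0],
  [[0,0,0],[0,0,9],0],
  [[0,0,0],[0,0,9],0],
  [[0,0,0],[0,0,9],0],
  [[0,0,0],[0,0,9],0],
  [[0,0,0],[0,0,9],0],
  [[0,0,0],[0,0,9],0],
  [[0,0,0],[0,0,7],0],
  [[0,0,0],[0,0,0],0],
])

```text
clock: 10.62
eef_pos: [512.1, -229.1, 176.1]
tool_rot: [-3.139, -0.003, 2.753]
force: [-9.2, -0.3, 10.7]
width: 16.9
gripper_force: 60.5
```

>>> move_arm([
  [[0,0,0],[0,0,0],0.5],
  [[0,0,0],[0,0,0],0.5],
  [[0,0,0],[0,0,0],0.5],
  [[0,0,50],[0,0,0],0.5],
  [[2,14,10],[0,0,4],0.5],
  [[5,45,0],[0,0,5],0.5],
  [[10,45,0],[0,0,5],0.5],
  [[0,0,0],[0,0,0],0.5],
  [[0,0,0],[0,0,0],0.5],
])

```text
clock: 11.75
eef_pos: [531.6, -123.7, 234.0]
tool_rot: [-3.141, -0.001, 2.999]
force: [-0.2, -0.8, -0.0]
width: 42.7
gripper_force: 0.0
```

Run:
```python
from h import *
im=cams.get_image('top'); cv2.imwrite('pics/top2.png',im)
K,T=wristT(); w=cams.get_image('wrist')
s=status.read_state();print(s['eef_pos'],np.degrees(s['tool_rot']),s['qpos'])
for p in ([529,-123.5,200],[514,-227.5,200]):
    q=np.linalg.solve(T,[*p,1])[:3];print((K@q/q[2])[:2])
cv2.imwrite('pics/w3.png',np.hstack([cv2.resize(w,(400,300)),cv2.resize(im[145:270,160:360],(400,300))]))
```

```text
[ 531.45648774 -124.89483849  233.99561103] [-1.79951908e+02 -3.63920980e-02  1.71709795e+02] [ 0.36019171  0.48580851 -0.26717947  1.80121071  0.16218275  0.87649815
  1.44441825]
[257.92468687 212.23699902]
[102.84875846 212.33378415]
```

View pics/w3.png

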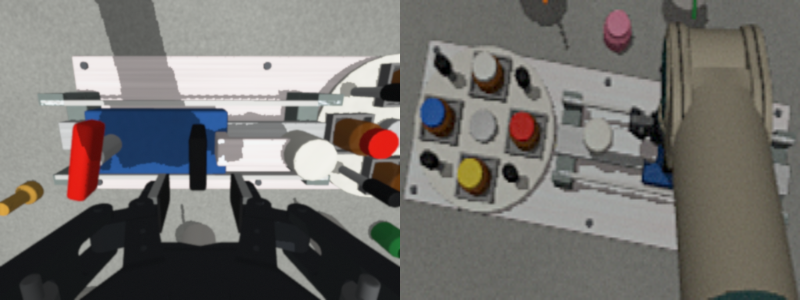

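The handle at (198,155) sits between the fingers and the bar is across the rail. I'll descend, grip, and slide.

>>> move_arm([
  [[-1,0,-40],[0,0,0],0.5],
  [[0,0,-29],[0,0,0],0.5],
  [[0,0,0],[0,0,0],0.5],
  [[0,0,0],[0,0,0],0],
  [[0,0,0],[0,0,0],0],
  [[0,0,0],[0,0,0],0],
  [[0,0,0],[0,0,0],0],
  [[0,0,0],[0,0,0],0],
])

```text
clock: 12.85
eef_pos: [531.7, -124.5, 166.7]
tool_rot: [-3.141, 0.003, 2.998]
force: [-0.8, -2.4, 6.7]
width: 15.3
gripper_force: 60.6
```

>>> move_arm([
  [[1,7,0],[0,0,0],0],
  [[2,12,0],[0,0,0],0],
  [[2,14,0],[0,0,0],0],
  [[2,14,0],[0,0,0],0],
  [[2,14,0],[0,0,0],0],
  [[2,14,0],[0,0,0],0],
  [[2,12,0],[0,0,0],0],
  [[1,9,0],[0,0,0],0],
  [[1,7,0],[0,0,0],0],
  [[0,0,0],[0,0,0],0],
])

```text
clock: 14.1
eef_pos: [547.1, -19.4, 166.7]
tool_rot: [3.14, 0.003, 2.999]
force: [-0.0, 1.9, 5.5]
width: 15.0
gripper_force: 60.6
```

>>> move_arm([
  [[1,4,0],[0,0,0],0],
  [[0,3,0],[0,0,0],0],
  [[0,2,0],[0,0,0],0],
  [[0,2,0],[0,0,0],0],
  [[0,0,0],[0,0,0],0],
])

```text
clock: 14.72
eef_pos: [548.5, -9.8, 166.7]
tool_rot: [3.141, 0.004, 2.998]
force: [1.6, -1.4, 6.4]
width: 15.5
gripper_force: 60.6
```

>>> move_arm([
  [[0,3,0],[0,0,0],0],
  [[1,3,0],[0,0,0],0],
  [[0,2,0],[0,0,0],0],
  [[0,0,0],[0,0,0],0],
])

```text
clock: 15.22
eef_pos: [548.5, -9.4, 166.7]
tool_rot: [-3.133, 0.003, 2.994]
force: [-1.5, -17.4, 9.1]
width: 15.5
gripper_force: 60.9
```

>>> move_arm([
  [[0,-6,0],[0,0,0],0],
  [[0,0,0],[0,0,0],0.5],
  [[0,0,0],[0,0,0],0.5],
  [[0,0,0],[0,0,0],0.5],
  [[0,0,40],[0,0,0],0.5],
  [[0,0,30],[0,0,0],0.5],
  [[-9,-52,0],[0,0,-7],0.5],
  [[-9,-52,0],[0,0,-7],0.5],
  [[0,0,0],[0,0,0],0.5],
  [[0,0,0],[0,0,0],0.5],
])

```text
clock: 16.48
eef_pos: [529.9, -110.7, 235.2]
tool_rot: [3.141, -0.0, 2.755]
force: [0.4, 0.6, -0.6]
width: 42.8
gripper_force: 0.0
```

Run:
```python
from h import *
K,T=wristT(); w=cams.get_image('wrist'); im=cams.get_image('top')
s=status.read_state();print(s['eef_pos'],np.degrees(s['tool_rot']),s['qpos'])
q=np.linalg.solve(T,[530.8,-112.4,200,1])[:3];print((K@q/q[2])[:2]*400/512)
cv2.imwrite('pics/w4.png',np.hstack([cv2.resize(w,(400,300)),cv2.resize(im[145:270,160:360],(400,300))]))
```

```text
[ 530.16835595 -109.71449198  235.2126598 ] [ 1.79937894e+02 -2.53783239e-02  1.57986922e+02] [ 0.28222202  0.47243722 -0.18883615  1.8134692   0.11083652  0.86609263
  1.22826985]
[199.3758064  169.45624201]
```

View pics/w4.png

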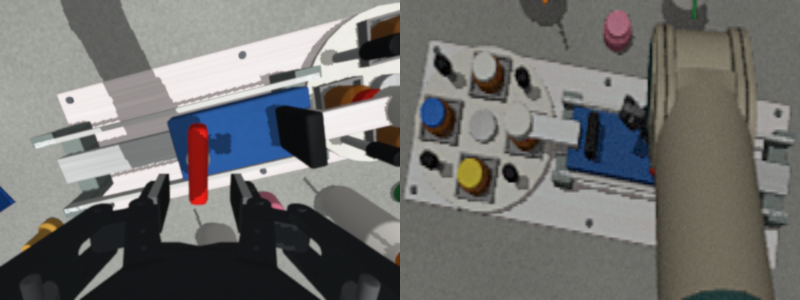

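The bar (198,165) is centred between the fingers and the sensor is over the red bottle. I'll grip the bar and turn it back.

>>> move_arm([
  [[0,-2,-35],[0,0,0],0.5],
  [[0,0,-26],[0,0,0],0.5],
  [[0,0,0],[0,0,0],0.5],
  [[0,0,0],[0,0,0],0],
  [[0,0,0],[0,0,0],0],
  [[0,0,0],[0,0,0],0],
  [[0,0,0],[0,0,0],0],
  [[0,0,0],[0,0,0],0],
])

```text
clock: 17.58
eef_pos: [530.9, -113.0, 175.6]
tool_rot: [3.14, 0.002, 2.755]
force: [0.6, 1.9, 6.6]
width: 16.9
gripper_force: 61.2
```

>>> move_arm([
  [[0,0,0],[0,0,-7],0],
  [[0,0,0],[0,0,-8],0],
  [[0,0,0],[0,0,-9],0],
  [[0,0,0],[0,0,-9],0],
  [[0,0,0],[0,0,-9],0],
  [[0,0,0],[0,0,-9],0],
  [[0,0,0],[0,0,-9],0],
  [[0,0,0],[0,0,-9],0],
  [[0,0,0],[0,0,-8],0],
  [[0,0,0],[0,0,0],0],
])

```text
clock: 18.82
eef_pos: [531.3, -112.8, 175.6]
tool_rot: [3.139, -0.0, 1.413]
force: [1.4, 2.0, 6.7]
width: 16.8
gripper_force: 61.5
```

>>> move_arm([
  [[0,0,0],[0,0,0],0.5],
  [[0,0,0],[0,0,0],0.5],
  [[0,0,0],[0,0,0],0.5],
  [[0,0,40],[0,0,0],0.5],
  [[0,0,40],[0,0,0],0.5],
  [[-10,-40,20],[0,0,0],0.5],
  [[-10,-50,0],[0,0,0],0.5],
  [[-10,-50,0],[0,0,0],0.5],
  [[0,0,0],[0,0,0],0.5],
])

```text
clock: 19.95
eef_pos: [497.5, -259.1, 274.4]
tool_rot: [-3.141, 0.003, 1.402]
force: [0.7, 1.1, -0.4]
width: 42.9
gripper_force: 0.0
```

Run:
```python
from h import *
im=cams.get_image('top')
cv2.imwrite('pics/top3.png',cv2.resize(im[145:270,160:360],None,fx=4,fy=4,interpolation=cv2.INTER_CUBIC))
```

```text
(no output)
```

View pics/top3.png

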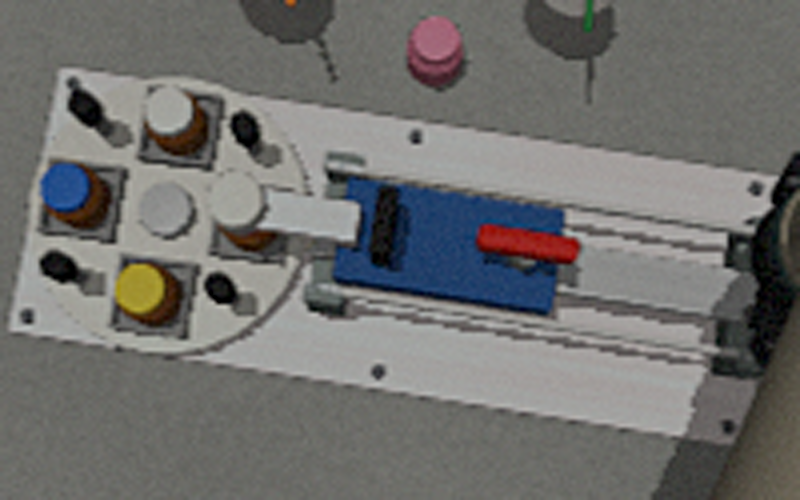

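The sensor head (238,200) is over the red bottle. The carriage is against the front end stop and the red bar, (480,235)-(578,250), is in line with the rail. The other bottles are upright in their pockets, so I'll hand in.

```bash
python3 -c "
from cell import ctrl
print(ctrl.finish_job())"
```

```text
the job is handed in; nothing more can be done
None
```

The job is handed in: the last camera view showed the red-capped bottle at the index position with the sensor over it, the carriage against its end stop, and the clamp bar back in line with the rail; no verdict was returned.

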